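Put the chuck key away and send the locked-out tooling tray home under the lathe

ROBOT

A 7-joint arm with a two-finger parallel gripper is mounted at the origin on the work surface. World frame = base frame: x ahead of the robot, y to its left, z up, the work surface at z = 0. Lengths are in m, angles in degrees, forces in N, time in s.
With the tool pointing down it reaches from about 0.425 to 1.025 m from the base axis. Payload 3.6 kg.
Tool frame: the origin (TCP) lies on the centre line of the jaws, within the pads' length; the fingertips stand 19 mm ahead of it and the grasp point (between the pads) is the TCP; y points along the fingers, x is the direction in which the jaws open and shut, and the axes are right-handed (so a half turn about y gives the same grasp; the last joint's range is limited). The gripper opens to 85 mm and grips with 20 to 120 N. Pads are 22 mm wide; open, the fingers measure 114 mm over their backs; the gripper's body (76 mm by 85 mm) begins 54 mm behind the grasp point. The pads swing forward as they close: fully open they stand 13 mm farther back than shut.
Start: joints at [-81.561, 33.873, 2.773, 92.16, -1.908, 54.013, -1.931], TCP at [0.173, 0.704, 0.25] pointing down, gripper open.
Joint ranges: [-153.93, 153.93], [-27.13, 128.08], [-72.61, 78.16], [10.71, 143.7], [-87.88, 267.88], [4.46, 118.87], [-176.78, 176.78]. Speed limits (degrees/s): [147.25, 147.25, 180, 180, 180, 180, 180].

INTERFACE

Orientations are given as [roll, pitch, yaw] about the fixed x, y, z axes, in that order (R = Rz(yaw) Ry(pitch) Rx(roll)).
In Python, from cell import sensors, read_camera, bot, finder gives the robot as it stands. The module is installed in compiled form; this text tells all that it offers.
- The arm moves only by the tool drive_tool, never from a script. Its argument "increments" is a list of rows, each a list of 2 entries, a list of its own where there are three numbers: the shift along the tool's x, y, z in cm, then the turn about the tool's y in degrees. In form: [[[dx, dy, dz], spin], ...]. A call has exactly 8 rows; each row shifts and turns the commanded pose from where the row before left it, along the tool's axes as they then stand; what a row does not reach is not made up. A row lasts 1/8 s, in which the tool goes at most 62.5 mm and 10.7 degrees, less where a joint would pass 70% of its speed; a pose out of reach is approached as far as the arm can. A call with a gripper value outside its range is refused whole. "hand" is the finger opening in cm, from 0 to 8.54, set as the call begins (left out, the last holds). The fingers move at their own pace and stop on an object; the grip force is fixed at half the most. Time passes only in rows, so rows that do not move let the fingers close, or fill a call up. It gives the time, the measured TCP pose, the force and the opening at its end, in the units of the state.
- sensors.sense(): the state, without advancing time (a new reading comes with each control period).
- read_camera(name): name is "scene" or "side" or "wrist"; returns a dict with "pixels" (400x640x3 uint8, red, green, blue), "z_map" (400x640 float32, m along the optical axis (not along the pixel's ray), 0 where there is no reading), "fx", "fy", "cx", "cy" (pixels), "dist_coeffs" ([k1, k2, p1, p2, k3] as OpenCV has them; the pictures are not rectified), "eye" and "rotation" of the camera in the world; the wrist camera has in their place "mount" (4x4, takes a point from camera to tool coordinates, whose origin is the TCP and whose axes are the tool frame's). Camera axes: x right, y down, z forward; pixel columns grow to the right and rows downward; lengths in m; the calibration is good to about 2 mm. A picture is of the moment at which its call begins: read the wrist's pose just before it.
- bot.hand_in(): hands the job in, once; it reports no verdict.
Trained networks look in a picture, given as the dict that the camera call returned (one of the last four; its "shot" number tells which), for a name from the list of things; names that differ only in an ending like _2 or _b are one class to them, and where a whole thing is asked for, a point or a joint stands for the part that bears it (a point fixed in the world has none). Each returns a list of dicts, best first, with "conf" (0 to 1); they miss things now and then, are a little off and sometimes report something else, mostly with a low value. They report only what shows in the picture. A call takes as long as a camera call. They do not tell look-alikes from the thing itself.
- finder.recognise(target, picture): "rect" ([left, top, right, bottom] in pixels, round what is visible of it).
- finder.tip_of(target, picture): "uv" ([column, row] in pixels: a listed point, or the origin of a listed thing).
The state is a dict: "clock": time; "joints": joint angles; "dq": joint speeds; "effort": joint torques, N m; "ee_pos": TCP position; "ee_rot": TCP orientation; "force": force on the tool from outside, world axes, zero at the start; "torque": the same for the moment, N m; "grip_width": finger opening in m.
Only numpy, scipy, OpenCV 4.12 (cv2) and the standard library are available. Lean on these libraries where they do the work, as an engineer would, in place of code of your own. Each camera call takes 0.05 s, during which the arm holds its last target. There are 200 camera calls.

TASK

Lay the chuck key down flat in the large, empty bay of the tooling tray that stands pulled out and locked under the small lathe. Then press down the release lever at the front of the tray's slide to free it and ease the tray gently home until it is fully shut and the lever has sprung back up. Leave the drive centre and the finial where they are and the pawn blank lying in its own bay.

Things in the scene. Friction and masses are not known exactly. Their poses are not given: they have to be found in the camera images.
- lathe_stand: Fixed grey steel stand 260 deep (x) x 350 wide (y) x 105 high, its top plate 420 wide, under the iron lathe; the lathe begins 90 mm behind the stand's front face. Origin: foot of the front face, middle of its width, on the cart top. +x points into the stand (the way the tray closes), +y to the side with the release lever, z up; it may be turned a little about z
- tray (a joint): travel of the tooling tray along the stand's +x, m: 0 = fully pulled out and locked (start), 0.180 = home (end stop), where the slide locks again by itself once the lever is let go. About 2 N friction plus 6 N s/m damping. While locked it moves at most 2 mm
- tray_front (a point): middle of the top edge of the tray's upright front panel, on its outer face; moves with the tray. Panel 352 wide (y), from 10 to 92 mm above the cart top, 12 thick; its outer face is 192 mm in front of the stand's face when out, 12 mm when home. A bar pull 130 wide stands 25 mm off its middle, 60 mm up
- key_bay (a point): centre of the floor of the tray's large empty bay (lever side, +y), 22 mm above the cart top; inside 184 (x) x 153 (y), axes as lathe_stand; moves with the tray. Tray walls rise to 60 mm above the cart top, the partition to 54, the front panel to 92. When out, the tray's rear wall lies at the stand's face, whose top edge is 105 mm up
- blank_bay (a point): centre of the floor of the smaller bay (119 mm wide in y, 184 in x) on the -y side of the partition, which holds the square rosewood pawn blank; same axes; moves with the tray
- release_lever (a joint): lever angle, rad: 0 = up (spring rest), 0.13 = down at its stop. Pivot on the tray, 94 mm behind the paddle's middle. From 0.08 (paddle 8 mm down) the tray is unlocked. Paddle force 3.3 N at first, 5.6 N at the stop. Let go between the ends, it stays near 0.075 on the rail; let go with the tray home, it springs back to 0
- lever_paddle (a point): middle of the top of the steel thumb paddle, 40 wide (y) x 44 long (x) x 6 thick, level in front of the tray panel near its +y end, 22 mm off the panel's face; top 73 mm above the cart top when up, 12 mm lower at the stop. A fingertip holding it down and moving along the stand's +x meets the panel and pushes the tray in
- chuck_key: T-shaped chuck key lying flat on the cart top, 0.13 to 0.25 kg: round steel shank 16 mm thick, black cross bar 16 thick x 96 long at one end. Origin: on its underside, under the shank (axis 8 mm above), 40 mm from the bar's axis, a good place to pinch. +x runs along the shank: shank ends at x = +65, bar axis at x = -40 mm (bar along y)
- pawn_blank: square rosewood turning blank 100 x 40 x 40 mm lying in the smaller bay; origin at the middle of its underside, x along its length
- drive_centre: brass drive centre lying on the cart top, 105 mm long, hexagon 30 mm across flats in its middle, thin tapered shank on one side and a spur on the other; origin below the hexagon's middle, on the cart top; x along its axis
- finial: ebony finial standing on the stand's top near its front edge, towards -y, 78 mm high, foot 42 mm across; origin at the middle of its foot
Things that resemble listed ones, but are neither listed nor needed, are in the scene too. Several things look just like the chuck_key: the one meant starts farthest to the robot's left.

How it is judged (in metres and radians):
On the way, in this order (a step that is already met when the one before it is completed fails the run):
1. the chuck key lies flat on the floor of the large bay, let go, while the tray is still out and locked (z of chuck_key in the frame of key_bay between -0.006 and 0.006 m and x of chuck_key in the frame of key_bay between -0.092 and 0.092 m and y of chuck_key in the frame of key_bay between -0.077 and 0.077 m and angle between chuck_key's own z axis and vertical below 0.1 rad and contact force between the fingers and chuck_key below 0.2 N and value of joint tray below 0.01 m), for 0.2 s.
2. the release lever is pressed clear of the lock with the tray still out (value of joint release_lever above 0.07 rad and value of joint tray below 0.03 m), for 0.05 s.
At the end, for the whole second after the job is handed in: The tray is home (at least 174 of its 180 mm in, not moving) and locked, its release lever back up (within 0.03 rad of rest); the chuck key lies flat (tilt under 0.1 rad) and at rest on the floor of the large bay, and the pawn blank lies on the floor of the smaller bay (value of joint tray above 0.174 m and value of joint release_lever below 0.03 rad and velocity of joint tray below 0.01 m/s and z of chuck_key in the frame of key_bay between -0.006 and 0.006 m and x of chuck_key in the frame of key_bay between -0.092 and 0.092 m and y of chuck_key in the frame of key_bay between -0.077 and 0.077 m and angle between chuck_key's own z axis and vertical below 0.1 rad and linear speed of chuck_key below 0.02 m/s and z of pawn_blank in the frame of blank_bay between -0.006 and 0.006 m and y of pawn_blank in the frame of blank_bay between -0.06 and 0.06 m); the robot touches nothing.
It fails at once if the tray is slammed (faster than 0.4 m/s) (velocity of joint tray above 0.4 m/s).
It fails at once if the drive centre is disturbed (moved more than 25 mm) (distance of drive_centre from where it was at the start of the episode above 0.025 m).
It fails at once if the finial is disturbed (moved more than 25 mm or toppled) (distance of finial from where it was at the start of the episode above 0.025 m or angle between finial's own z axis and vertical above 0.5 rad).
It fails at once if the chuck key is dropped or thrown (moves faster than 0.7 m/s out of the fingers, a fall of over 25 mm) (linear speed of chuck_key above 0.7 m/s and contact force between the fingers and chuck_key below 0.05 N).
It also fails if it takes over 54 s, if anything falls off the work surface, if the arm or the gripper's body presses on something with over 40 N, if the wrist force passes 120 N, or if a joint passes its speed limit or range.

## Working session

There is one attempt and no reset: what is moved stays moved. The work goes in short steps, Python scripts to look and compute and a tool call to move; the robot and the scene stay as the last step left them, time stands still between calls to the robot, and variables do not carry over. Pictures are saved under pics/ and viewed, about 8 in all and at most 12, crops included, and the job is handed in when it is done.

Besides the shell and the picture viewer there is one more tool, called after "Emit:" by a JSON object that holds its "api" and its "payload", one argument or row to a line. drive_tool: Moves the arm, as the interface text tells. Its arguments: {"type":"object","properties":{"increments":{"type":"array","items":{"type":"array"}},"hand":{"type":"number"}},"required":["increments"]}

```bash
mkdir -p pics; cat > h.py <<'E'
import numpy as np, cv2
from scipy.spatial.transform import Rotation as Ro
from cell import sensors, read_camera, bot, finder
def pose():
    s=sensors.sense(); T=np.eye(4); T[:3,:3]=Ro.from_euler('xyz',s['ee_rot'],degrees=True).as_matrix(); T[:3,3]=s['ee_pos']; return s,T
def shot(name):
    s,T=pose(); p=read_camera(name)
    if name=='wrist': M=T@np.array(p['mount'])
    else:
        M=np.eye(4); M[:3,:3]=np.array(p['rotation']); M[:3,3]=p['eye']
    p['M']=M; return p
def ray(p,uv):
    K=np.array([[p['fx'],0,p['cx']],[0,p['fy'],p['cy']],[0,0,1.]])
    q=cv2.undistortPoints(np.array(uv,float).reshape(-1,1,2),K,np.array(p['dist_coeffs'],float)).reshape(-1,2)
    return np.c_[q,np.ones(len(q))]
def at_z(p,uv,z):
    d=ray(p,uv)@p['M'][:3,:3].T; o=p['M'][:3,3]
    return o+d*((z-o[2])/d[:,2])[:,None]
def by_depth(p,uv):
    uv=np.array(uv,float).reshape(-1,2); c=uv.round().astype(int)
    z=p['z_map'][c[:,1].clip(0,399),c[:,0].clip(0,639)]
    return (ray(p,uv)*z[:,None])@p['M'][:3,:3].T+p['M'][:3,3]
def proj(p,X):
    K=np.array([[p['fx'],0,p['cx']],[0,p['fy'],p['cy']],[0,0,1.]]); R=p['M'][:3,:3].T
    return cv2.projectPoints(np.array(X,float).reshape(-1,3),cv2.Rodrigues(R)[0],-R@p['M'][:3,3],K,np.array(p['dist_coeffs'],float))[0].reshape(-1,2)
def save(p,f,s=1): cv2.imwrite('pics/'+f,cv2.resize(p['pixels'][:,:,::-1],None,fx=s,fy=s))
E
python3 - <<'E'
from h import *
np.set_printoptions(precision=3,suppress=True)
s,T=pose(); print(s['ee_pos'],s['ee_rot'],s['clock'],s['grip_width'])
for n in ['scene','side','wrist']:
    p=shot(n); save(p,n+'0.png'); print(n,p['M'][:3].round(3).tolist(),p['fx'])
    for t in ['chuck_key','tray_front','key_bay','lever_paddle','blank_bay','pawn_blank','drive_centre','finial','lathe_stand']:
        for d in finder.tip_of(t,p)[:6]:
            print(t,round(d['conf'],2),np.round(d['uv']),by_depth(p,d['uv'])[0])
a=cv2.imread('pics/scene0.png');b=cv2.imread('pics/side0.png')
E
```

```text
[0.173 0.703 0.249] [-90.007   0.129  76.207] 0.0 0.08517539426387606
scene [[-135.364, -0.975, 138.932, 1.053], [-135.364, -0.975, 138.932, 0.62], [-135.364, -0.975, 138.932, 0.872]] 453.84536312016587
chuck_key 0.96 [364. 300.] [124.436 124.004 124.255]
chuck_key 0.9 [422. 210.] [127.323 126.891 127.143]
chuck_key 0.63 [311. 169.] [171.124 170.692 170.944]
chuck_key 0.6 [336. 153.] [179.995 179.563 179.815]
tray_front 0.81 [313. 169.] [170.138 169.706 169.957]
key_bay 0.62 [296. 221.] [165.341 164.909 165.16 ]
lever_paddle 0.87 [358. 201.] [142.281 141.849 142.1  ]
blank_bay 0.91 [259. 192.] [182.412 181.98  182.231]
pawn_blank 0.62 [259. 192.] [182.448 182.016 182.268]
pawn_blank 0.32 [254. 227.] [131.433 131.001 131.252]
pawn_blank 0.31 [204. 184.] [187.443 187.01  187.262]
drive_centre 0.82 [428. 277.] [108.609 108.177 108.428]
finial 0.56 [204. 182.] [187.067 186.634 186.886]
lathe_stand 0.8 [253. 229.] [130.533 130.101 130.352]
side [[-121.184, -1.346, -17.586, 0.314], [-121.184, -1.346, -17.586, -0.66], [-121.184, -1.346, -17.586, 0.58]] 410.4327456765507
chuck_key 0.84 [206.
[... 336 characters left out ...]

lever_paddle 0.82 [273. 215.] [-4.09  -5.065 -3.824]
lever_paddle 0.64 [383. 257.] [-30.29  -31.265 -30.024]
lever_paddle 0.63 [442. 250.] [-41.332 -42.306 -41.066]
lever_paddle 0.22 [303. 242.] [-10.759 -11.733 -10.493]
blank_bay 0.68 [365. 285.] [-25.389 -26.363 -25.123]
pawn_blank 0.8 [366. 281.] [-25.501 -26.476 -25.235]
drive_centre 0.73 [254. 189.] [1.356 0.382 1.622]
drive_centre 0.61 [370. 280.] [-26.434 -27.408 -26.168]
finial 0.96 [444. 249.] [-41.545 -42.519 -41.279]
lathe_stand 0.82 [385. 257.] [-30.95  -31.924 -30.684]
wrist [[0.239, 0.936, 0.259, 0.107], [0.971, -0.23, -0.064, 0.72], [-0.0, 0.267, -0.964, 0.375]] 322.3774280110752
chuck_key 0.78 [ 15. 351.] [0.312 0.215 0.017]
```

View pics/scene0.png

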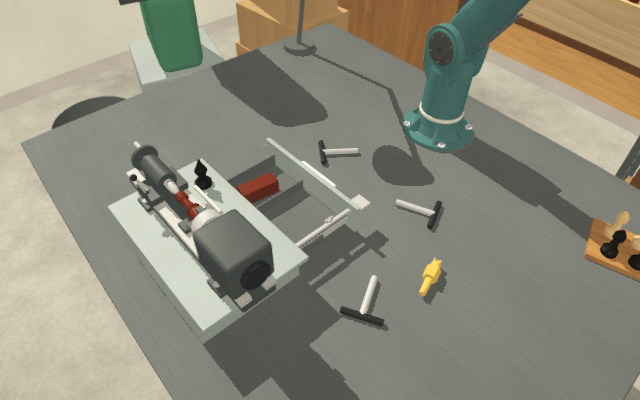

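View pics/side0.png

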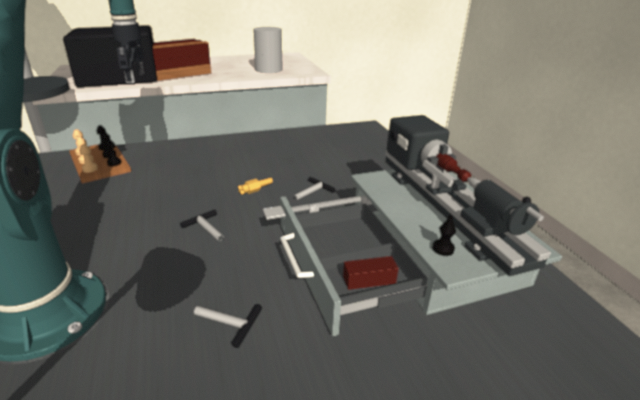

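```bash
sed -i "s/M\[:3,:3\]=np.array(p\['rotation'\])/M[:3,:3]=Ro.from_euler('xyz',p['rotation'],degrees=True).as_matrix()/" h.py
python3 - <<'E'
from h import *
np.set_printoptions(precision=3,suppress=True)
Z=dict(chuck_key=.0,tray_front=.092,key_bay=.022,lever_paddle=.073,blank_bay=.022,pawn_blank=.022,drive_centre=0,finial=.105,lathe_stand=0)
for n in ['scene','side']:
    p=shot(n); print(n,p['M'].tolist())
    for t in Z:
        for d in finder.tip_of(t,p)[:5]:
            print(t,round(d['conf'],2),np.round(d['uv']),by_depth(p,d['uv'])[0],at_z(p,d['uv'],Z[t])[0])
    if n=='scene':
        # key: dark bar & shank pixels from the point cloud near (364,300)
        v,u=np.mgrid[265:335,325:400]; uv=np.c_[u.ravel(),v.ravel()]
        X=by_depth(p,uv); m=(X[:,2]>.006)&(X[:,2]<.03); print(m.sum(),X[m].mean(0))
        np.save('key.npy',np.c_[X[m],p['pixels'][uv[m][:,1],uv[m][:,0]]])
        v,u=np.mgrid[0:400:2,0:640:2]; X=by_depth(p,np.c_[u.ravel(),v.ravel()])
        # stand top plate
        m=(abs(X[:,2]-.105)<.004)&(X[:,0]>.4)&(X[:,0]<1.2)
        h=cv2.minAreaRect(X[m][:,:2].astype(np.float32)); print('plate',h, cv2.boxPoints(h))
E
```

```text
scene [[-0.7538264981986604, 0.45846639531363026, -0.47069541635931733, 1.0525525141632497], [0.6568532573479886, 0.5443452479046811, -0.5217586121904731, 0.6202702817433307], [0.017012022950901096, -0.7024932849869225, -0.711487017185416, 0.8718440714469917], [0.0, 0.0, 0.0, 1.0]]
chuck_key 0.88 [424. 207.] [ 0.298  0.197 -0.001] [ 0.299  0.197 -0.   ]
chuck_key 0.69 [364. 302.] [0.629 0.301 0.015] [0.622 0.296 0.   ]
chuck_key 0.64 [338. 153.] [ 0.328 -0.108  0.005] [ 0.324 -0.112  0.   ]
tray_front 0.67 [315. 170.] [ 0.473 -0.045  0.065] [ 0.492 -0.023  0.092]
key_bay 0.92 [294. 223.] [0.605 0.033 0.021] [0.606 0.034 0.022]
lever_paddle 0.87 [358. 204.] [0.476 0.12  0.073] [0.476 0.12  0.073]
blank_bay 0.93 [258. 191.] [ 0.626 -0.087  0.054] [ 0.61  -0.114  0.022]
pawn_blank 0.91 [261. 193.] [ 0.619 -0.088  0.042] [ 0.608 -0.105  0.022]
drive_centre 0.63 [428. 275.] [0.477 0.351 0.025] [ 0.46   0.343 -0.   ]
finial 0.7 [204. 184.] [ 0.746 -0.133  0.12 ] [ 0.74  -0.148  0.105]
lathe_stand 0.79 [255. 228.] [0.784 0.15  0.242] [ 0.68  -0.031 -0.   ]
617 [0.634 0.309 0.014]
plate ((0.
[... 743 characters left out ...]
64 [300. 238.] [ 0.497 -0.015  0.087] [ 0.495 -0.022  0.092]
key_bay 0.76 [341. 244.] [0.601 0.021 0.025] [0.602 0.024 0.022]
key_bay 0.74 [368. 282.] [ 0.602 -0.123  0.036] [ 0.609 -0.11   0.022]
lever_paddle 0.57 [273. 213.] [0.468 0.11  0.074] [0.469 0.111 0.073]
blank_bay 0.93 [366. 284.] [ 0.601 -0.123  0.03 ] [ 0.605 -0.115  0.022]
pawn_blank 0.95 [369. 280.] [ 0.604 -0.124  0.042] [ 0.615 -0.104  0.022]
drive_centre 0.84 [253. 187.] [0.459 0.333 0.022] [0.465 0.372 0.   ]
drive_centre 0.5 [300. 239.] [ 0.496 -0.014  0.085] [0.527 0.096 0.   ]
finial 0.88 [448. 250.] [ 0.736 -0.168  0.118] [ 0.747 -0.154  0.105]
lathe_stand 0.83 [387. 257.] [ 0.655 -0.093  0.064] [ 0.697 -0.023  0.   ]
```

```bash
python3 - <<'E'
from h import *
np.set_printoptions(precision=4,suppress=True)
k=np.load('key.npy'); b=k[:,3:].mean(1)
print(np.percentile(b,[5,25,50,75,95]))
r=(abs(k[:,0]-.634)<.12)&(abs(k[:,1]-.309)<.12)
d=k[r&(b<60),:3]; l=k[r&(b>110),:3]
for n,q in(('bar',d),('shank',l)):
    c=np.median(q[:,:2],0); q2=q[:,:2]; w=np.linalg.svd(q2-q2.mean(0),full_matrices=False)[2][0]
    t=(q2-q2.mean(0))@w; print(n,len(q),q2.mean(0),w,np.degrees(np.arctan2(w[1],w[0])),t.min(),t.max(),q2.mean(0)+w*(t.min()+t.max())/2, np.percentile(q[:,2],[5,50,95]))
E
```

```text
[ 41.9333  54.      78.3333 206.3333 238.    ]
bar 279 [0.6562 0.323 ] [-0.4989  0.8666] 119.92965183447734 -0.04747732281788885 0.045301159312737614 [0.6568 0.3221] [0.0081 0.0135 0.017 ]
shank 287 [0.6089 0.2944] [0.8823 0.4707] 28.076920478270807 -0.05327304788312923 0.05256323366551678 [0.6086 0.2943] [0.0095 0.0143 0.0176]
```

```bash
cat >> h.py <<'E'
def plan(xyz,yaw,n,tot,s=None):
    """n equal rows to the target (tool down), padded to tot, in tool axes cm/deg"""
    s,T=pose(); p0=T[:3,3]; y0=s['ee_rot'][2]; dy=(yaw-y0+180)%360-180
    d=(np.array(xyz)-p0)/n; rows=[]
    for i in range(n):
        y=np.radians(y0+dy*i/n); X=np.array([np.cos(y),np.sin(y),0]); Zt=np.array([-np.sin(y),np.cos(y),0])
        rows.append([[round(float(v)*100,2) for v in (d@X,-d[2],d@Zt)],round(-dy/n,2)])
    rows+=[[[0,0,0],0]]*(tot-n)
    for i in range(0,tot,8): print(rows[i:i+8])
E
python3 -c "
from h import *
plan([.619,.300,.18],119,14,16)"
```

```text
[[[-2.04, 0.5, -3.78], np.float64(-3.06)], [[-2.24, 0.5, -3.67], np.float64(-3.06)], [[-2.43, 0.5, -3.54], np.float64(-3.06)], [[-2.62, 0.5, -3.41], np.float64(-3.06)], [[-2.8, 0.5, -3.26], np.float64(-3.06)], [[-2.97, 0.5, -3.11], np.float64(-3.06)], [[-3.13, 0.5, -2.95], np.float64(-3.06)], [[-3.28, 0.5, -2.78], np.float64(-3.06)]]
[[[-3.43, 0.5, -2.6], np.float64(-3.06)], [[-3.56, 0.5, -2.41], np.float64(-3.06)], [[-3.68, 0.5, -2.22], np.float64(-3.06)], [[-3.8, 0.5, -2.02], np.float64(-3.06)], [[-3.9, 0.5, -1.81], np.float64(-3.06)], [[-3.99, 0.5, -1.6], np.float64(-3.06)], [[0, 0, 0], 0], [[0, 0, 0], 0]]
```

Emit:
{"api": "drive_tool", "payload": {
  "increments": [
    [[-2.0,0.5,-3.8],-3],
    [[-2.2,0.5,-3.7],-3],
    [[-2.4,0.5,-3.5],-3],
    [[-2.6,0.5,-3.4],-3],
    [[-2.8,0.5,-3.3],-3],
    [[-3.0,0.5,-3.1],-3],
    [[-3.1,0.5,-3.0],-3],
    [[-3.3,0.5,-2.8],-3]
  ],
  "hand": 6
}}

```text
clock: 3.5
ee_pos: [0.4294, 0.4727, 0.2104]
ee_rot: [-90.0, -0.0, 100.3]
force: [0.9, 0.8, -0.9]
grip_width: 0.06
```

Emit:
{"api": "drive_tool", "payload": {
  "increments": [
    [[-3.4,0.5,-2.6],-3],
    [[-3.6,0.5,-2.4],-3],
    [[-3.7,0.5,-2.2],-3],
    [[-3.8,0.5,-2.0],-3],
    [[-3.9,0.5,-1.8],-3],
    [[-4.0,0.5,-1.6],-3],
    [[0,0,0],0],
    [[0,0,0],0]
  ]
}}

```text
clock: 4.5
ee_pos: [0.6168, 0.2981, 0.1802]
ee_rot: [-90.0, -0.0, 118.2]
force: [0.4, 0.7, -0.3]
grip_width: 0.06
```

```bash
cat > keyfit.py <<'E'
from h import *
def keyfit(p,zc=.010,c0=(.63,.31),r=.1):
    v,u=np.mgrid[0:400,0:640]; uv=np.c_[u.ravel(),v.ravel()]
    X=by_depth(p,uv); b=p['pixels'].reshape(-1,3).mean(1)
    m=(X[:,2]>zc)&(X[:,2]<zc+.014)&(np.hypot(X[:,0]-c0[0],X[:,1]-c0[1])<r)
    o=[]
    for q in (X[m&(b<60)],X[m&(b>110)]):
        q2=q[:,:2]; w=np.linalg.svd(q2-q2.mean(0),full_matrices=False)[2][0]; t=(q2-q2.mean(0))@w
        c=q2.mean(0)+w*(np.percentile(t,1)+np.percentile(t,99))/2; o.append((c,w))
        print(len(q),c,np.degrees(np.arctan2(w[1],w[0])),np.percentile(t,[1,99]),np.percentile(q[:,2],[5,50,95]))
    d=o[1][1]; d=d*np.sign(d@(o[1][0]-o[0][0])); print('key x yaw',np.degrees(np.arctan2(d[1],d[0])),'origin',o[0][0]+.04*d)
E
python3 - <<'E'
from keyfit import *
np.set_printoptions(precision=4,suppress=True)
s,T=pose(); print(s['clock'],s['ee_pos'],s['ee_rot'],s['grip_width'],s['joints'])
p=shot('wrist'); save(p,'w1.png'); keyfit(p)
for t in ['chuck_key','drive_centre']:
  for d in finder.tip_of(t,p): print(t,d['conf'],d['uv'],at_z(p,d['uv'],0.0)[0])
E
```

```text
4.5 [0.6168 0.2981 0.1802] [-89.9864  -0.0471 118.1818] 0.05999580342474214 [-24.1921  35.4801  -8.0378 100.3341   6.5631  44.6526  82.7501]
1014 [0.6524 0.3193] -60.04923279310488 [-0.0422  0.0495] [0.0111 0.0158 0.0176]
1905 [0.6072 0.2927] 28.74583481617036 [-0.0488  0.0538] [0.0119 0.0158 0.0177]
key x yaw -151.25416518382966 origin [0.6173 0.3001]
chuck_key 0.82 [319.9, 188.3] [0.6185 0.2979 0.    ]
drive_centre 0.92 [455.4, 63.0] [0.4601 0.3504 0.    ]
```

View pics/w1.png

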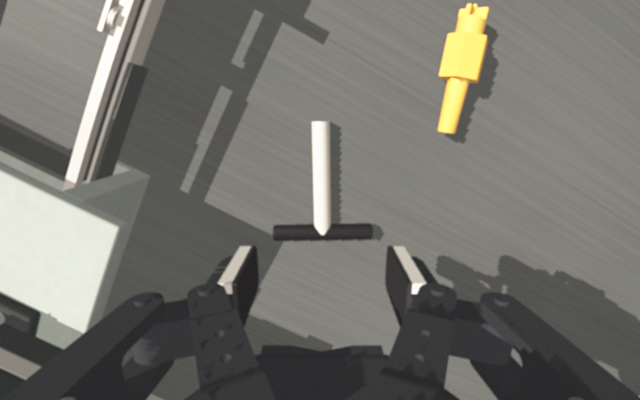

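Emit:
{"api": "drive_tool", "payload": {
  "increments": [
    [[0,3,0.0],0],
    [[0,3,0],0],
    [[0,3,0],-0.5],
    [[0,2.5,0],0],
    [[0,2,0],0],
    [[0,1.3,0],0],
    [[0,0.8,0],0],
    [[0,0,0],0]
  ]
}}

```text
clock: 5.65
ee_pos: [0.6171, 0.2977, 0.0241]
ee_rot: [-90.0, 0.0, 118.7]
force: [0.0, 0.6, -0.3]
grip_width: 0.0599
```

Emit:
{"api": "drive_tool", "payload": {
  "increments": [
    [[0,0,0],0],
    [[0,0,0],0],
    [[0,0,0],0],
    [[0,0,0],0],
    [[0,0,0],0],
    [[0,0,0],0],
    [[0,0,0],0],
    [[0,0,0],0]
  ],
  "hand": 0
}}

```text
clock: 6.65
ee_pos: [0.6176, 0.2979, 0.0252]
ee_rot: [-90.1, 0.0, 118.7]
force: [-0.0, -0.8, 6.6]
grip_width: 0.0131
```

```bash
python3 - <<'E'
from h import *
p=shot('wrist'); save(p,'w2.png'); s,T=pose(); print(s['force'],s['grip_width'],s['ee_pos'])
E
```

```text
[-0.19711784 -1.00048775  5.74805172] 0.013205070529686455 [0.61766452 0.29786265 0.02524683]
```

View pics/w2.png

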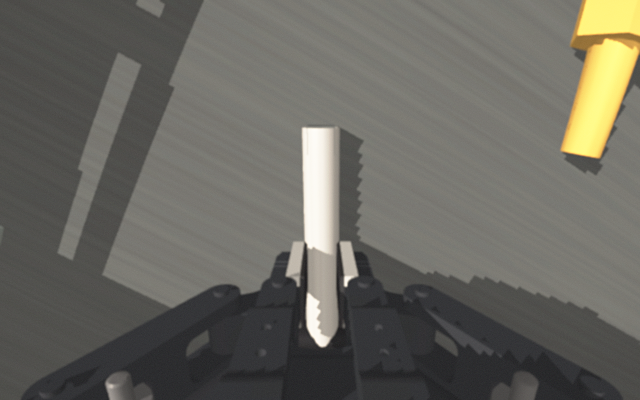

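Emit:
{"api": "drive_tool", "payload": {
  "increments": [
    [[0,-0.2,0],0],
    [[0,-0.4,0],0],
    [[0,-0.6,0],0],
    [[0,-1,0],0],
    [[0,-2,0],0],
    [[0,-3,0],0],
    [[0,-3,0],0],
    [[0,0,0],0]
  ]
}}

```text
clock: 7.7
ee_pos: [0.6195, 0.2989, 0.1304]
ee_rot: [-90.4, -0.0, 118.7]
force: [0.1, 0.6, -2.5]
grip_width: 0.0131
```

```bash
python3 - <<'E'
from h import *
np.set_printoptions(precision=4,suppress=True)
p=shot('wrist'); save(p,'w3.png'); s,T=pose(); print(s['force'],s['grip_width'],s['ee_pos'],s['ee_rot'])
# key points in tool frame: bright shank
X=by_depth(p,np.c_[[a.ravel() for a in np.meshgrid(range(640),range(400))]].T); b=p['pixels'].reshape(-1,3).mean(1)
L=(X-T[:3,3])@T[:3,:3]
m=(b>110)&(abs(L[:,0])<.012)&(abs(L[:,1])<.04)&(L[:,2]<.1)&(L[:,2]>.015)
for z in np.arange(.015,.075,.01):
    k=m&(L[:,2]>z)&(L[:,2]<z+.01); print(z,k.sum(),np.median(L[k],0) if k.any() else '', L[k,1].min() if k.any() else '')
# bay from the scene picture
q=shot('scene'); save(q,'s3.png')
v,u=np.mgrid[0:400,0:640]; X=by_depth(q,np.c_[u.ravel(),v.ravel()])
c=np.array([.6885,-.0285]); a=np.radians(1.2); R=np.array([[np.cos(a),-np.sin(a)],[np.sin(a),np.cos(a)]])
S=np.c_[(X[:,:2]-c)@R,X[:,2]]
m=(abs(S[:,2]-.092)<.004)&(S[:,0]<-.15)&(S[:,0]>-.23); print('panel top',m.sum(),np.percentile(S[m],[1,50,99],axis=0))
m=(abs(S[:,2]-.060)<.003)&(S[:,0]<-.0)&(S[:,0]>-.17)&(S[:,1]>.1)&(S[:,1]<.2); print('wall +y',m.sum(),np.percentile(S[m],[1,50,99],axis=0))
m=(abs(S[:,2]-.022)<.004)&(S[:,0]<.0)&(S[:,0]>-.19)&(S[:,1]>-.1)&(S[:,1]<.2); print('floor',m.sum(),np.percentile(S[m],[1,50,99],axis=0))
m=(abs(S[:,2]-.073)<.003)&(S[:,0]<-.18)&(S[:,0]>-.26)&(S[:,1]>.1); print('paddle',m.sum(),np.percentile(S[m],[2,50,98],axis=0))
m=(abs(S[:,2]-.105)<.004)&(S[:,0]<.05)&(S[:,0]>-.05); print('plate front',np.percentile(S[m],[.5,50],axis=0))
E
```

```text
[-1.2198  0.2751 -2.2207] 0.012780803287417389 [0.6182 0.2982 0.1284] [-90.2136   0.0011 118.699 ]
0.015 740 [0.0002 0.0074 0.0201] 0.004420903631937987
0.025 778 [0.0002 0.0073 0.0301] 0.004721127955652429
0.035 838 [0.0002 0.0073 0.0402] 0.004635063457668388
0.045000000000000005 882 [0.0002 0.0074 0.05  ] 0.004587029222528333
0.05500000000000001 669 [0.0002 0.0076 0.0586] 0.004722144259687057
0.065 0  
panel top 522 [[-0.1915 -0.1708  0.0881]
 [-0.184   0.0229  0.0913]
 [-0.1776  0.175   0.0949]]Traceback (most recent call last):
  File "<stdin>", line 16, in <module>
    return _quantile_unchecked(
        a, q, axis, out, overwrite_input, method, keepdims, weights)
    return _ureduce(a,
                    func=_quantile_ureduce_func,
    ...<5 lines>...
                    overwrite_input=overwrite_input,
                    method=method)
    r = func(a, **kwargs)
    result = _quantile(arr,
                       quantiles=q,
    ...<2 lines>...
                       out=out,
                       weights=wgt)
    slices_having_nans = np.isnan(arr[-1, ...])
                                  ~~~^^^^^^^^^
IndexError: index -1 is out of bounds for axis 0 with size 0
```

View pics/w3.png

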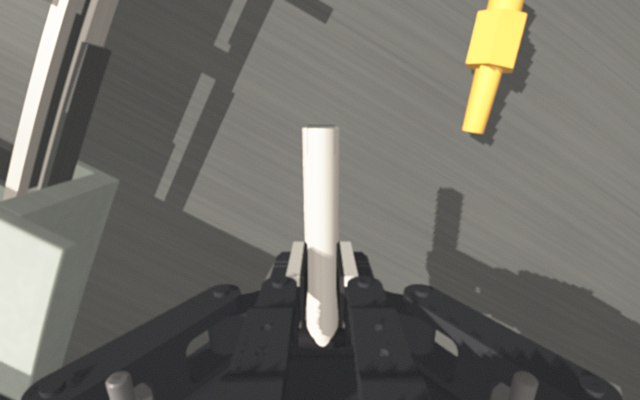

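```bash
python3 -c "
from h import *
plan([.600,.031,.135],91.2,8,8)"
```

```text
[[[-2.82, -0.1, 1.79], np.float64(3.44)], [[-2.92, -0.1, 1.62], np.float64(3.44)], [[-3.01, -0.1, 1.44], np.float64(3.44)], [[-3.09, -0.1, 1.25], np.float64(3.44)], [[-3.16, -0.1, 1.07], np.float64(3.44)], [[-3.22, -0.1, 0.87], np.float64(3.44)], [[-3.27, -0.1, 0.68], np.float64(3.44)], [[-3.3, -0.1, 0.48], np.float64(3.44)]]
```

Emit:
{"api": "drive_tool", "payload": {
  "increments": [
    [[-2.8,-0.1,1.8],3.4],
    [[-2.9,-0.1,1.6],3.4],
    [[-3.0,-0.1,1.4],3.4],
    [[-3.1,-0.1,1.3],3.4],
    [[-3.2,-0.1,1.1],3.4],
    [[-3.2,-0.1,0.9],3.5],
    [[-3.3,-0.1,0.7],3.5],
    [[-3.3,-0.1,0.5],3.5]
  ]
}}

```text
clock: 8.8
ee_pos: [0.5982, 0.0281, 0.1336]
ee_rot: [-89.9, 0.0, 90.9]
force: [0.3, -1.1, -2.2]
grip_width: 0.0131
```

```bash
python3 - <<'E'
from h import *
np.set_printoptions(precision=4,suppress=True)
s,T=pose(); p=shot('wrist'); save(p,'w4.png'); print(s['force'],s['grip_width'],s['ee_pos'],s['ee_rot'])
X=by_depth(p,np.c_[[a.ravel() for a in np.meshgrid(range(640),range(400))]].T)
m=(X[:,2]<.03)&(X[:,2]>.017)&(X[:,0]>.4)&(X[:,0]<.75)&(abs(X[:,1]-.03)<.12); print('floor',m.sum(),np.percentile(X[m],[1,50,99],axis=0))
for t in ['key_bay','lever_paddle','tray_front']:
  for d in finder.tip_of(t,p): print(t,d['conf'],d['uv'],at_z(p,d['uv'],dict(key_bay=.022,lever_paddle=.073,tray_front=.092)[t])[0],by_depth(p,d['uv'])[0])
E
```

```text
[ 0.348  -1.0858 -2.2365] 0.013098958256746512 [0.5982 0.0281 0.1336] [-89.8969   0.0485  90.9418]
floor 42303 [[ 0.5081 -0.0879  0.0215]
 [ 0.5695  0.0043  0.0231]
 [ 0.668   0.1063  0.0286]]
key_bay 0.96 [328.6, 214.4] [0.6041 0.0337 0.022 ] [0.5723 0.0309 0.1237]
key_bay 0.37 [258.5, 294.6] [ 0.6749 -0.023   0.022 ] [0.5855 0.0081 0.168 ]
lever_paddle 0.84 [493.5, 4.4] [0.471  0.1169 0.073 ] [0.4717 0.1158 0.0753]
tray_front 0.96 [194.9, 38.9] [ 0.4953 -0.0342  0.092 ] [ 0.4763 -0.0675  0.0017]
```

View pics/w4.png

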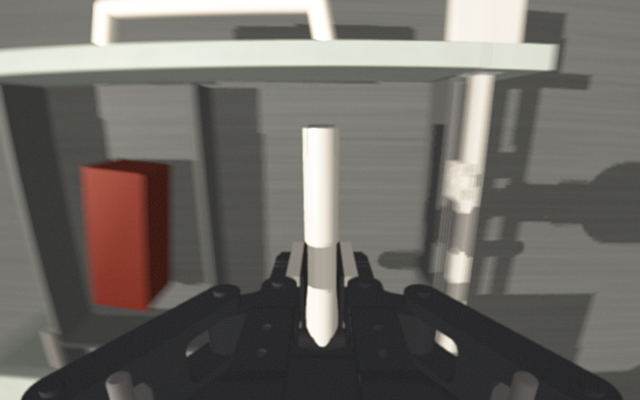

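Emit:
{"api": "drive_tool", "payload": {
  "increments": [
    [[0.1,1.5,-0.1],0],
    [[0.1,2,-0.1],0],
    [[0.1,2,-0.1],0],
    [[0,1.5,-0.1],0],
    [[0,1,0],0],
    [[0,0.6,0],0],
    [[0,0.2,0],0],
    [[0,0.1,0],0]
  ]
}}

```text
clock: 10.0
ee_pos: [0.6043, 0.034, 0.0471]
ee_rot: [-90.1, -0.0, 91.2]
force: [-1.3, -0.0, 11.3]
grip_width: 0.0136
```

```bash
python3 - <<'E'
from h import *
np.set_printoptions(precision=4,suppress=True)
s,T=pose(); p=shot('wrist'); s,T=pose(); print(s['force'],s['grip_width'],s['ee_pos'],s['ee_rot'])
X=by_depth(p,np.c_[[a.ravel() for a in np.meshgrid(range(640),range(400))]].T); b=p['pixels'].reshape(-1,3).mean(1)
L=(X-T[:3,3])@T[:3,:3]
m=(b>110)&(abs(L[:,0])<.012)&(abs(L[:,1])<.04)&(L[:,2]<.1)&(L[:,2]>.02)
print('shank top z',np.percentile(X[m],[2,50,98],axis=0))
E
```

```text
[-1.1486 -0.3419  6.5202] 0.013291158981292501 [0.6045 0.034  0.0472] [-90.1488  -0.0051  91.1956]
shank top z [[0.5083 0.0209 0.0219]
 [0.5268 0.032  0.0363]
 [0.5819 0.0435 0.0823]]
```

Emit:
{"api": "drive_tool", "payload": {
  "increments": [
    [[0,0,0],0],
    [[0,0,0],0],
    [[0,0,0],0],
    [[0,0,0],0],
    [[0,-0.3,0],0],
    [[0,-1,0],0],
    [[0,-2,0],0],
    [[0,-2,0],0]
  ],
  "hand": 4
}}

```text
clock: 11.05
ee_pos: [0.6037, 0.0341, 0.1002]
ee_rot: [-90.1, -0.0, 91.2]
force: [0.5, -0.3, -0.3]
grip_width: 0.0398
```

Emit:
{"api": "drive_tool", "payload": {
  "increments": [
    [[0,-2.5,0],0],
    [[0,-2.5,0],0],
    [[0,-2.5,0],0],
    [[0,-2.5,0],0],
    [[0,0,1],0],
    [[0,0,1.5],0],
    [[0,0,1.5],0],
    [[0,0,0],0]
  ]
}}

```text
clock: 12.05
ee_pos: [0.5606, 0.033, 0.1974]
ee_rot: [-89.8, 0.0, 91.2]
force: [0.7, -0.2, -0.4]
grip_width: 0.04
```

```bash
python3 - <<'E'
from keyfit import *
np.set_printoptions(precision=4,suppress=True)
s,T=pose(); p=shot('wrist'); save(p,'w5.png'); print(s['clock'],s['force'],s['grip_width'],s['ee_pos'],s['ee_rot'])
keyfit(p,.030,(.60,.034),.09)
for t in ['chuck_key','key_bay','lever_paddle','tray_front']:
  for d in finder.tip_of(t,p): print(t,d['conf'],d['uv'],at_z(p,d['uv'],dict(chuck_key=.022,key_bay=.022,lever_paddle=.073,tray_front=.092)[t])[0],by_depth(p,d['uv'])[0])
X=by_depth(p,np.c_[[a.ravel() for a in np.meshgrid(range(640),range(400))]].T)
m=(abs(X[:,2]-.075)<.006)&(abs(X[:,0]-.47)<.04)&(abs(X[:,1]-.115)<.04); print('paddle',m.sum(),np.percentile(X[m],[2,50,98],axis=0))
m=(abs(X[:,2]-.092)<.006)&(abs(X[:,0]-.50)<.03)&(X[:,1]<.15); print('panel',m.sum(),np.percentile(X[m],[2,50,98],axis=0))
E
```

```text
12.05 [ 0.6942 -0.1572 -0.4308] 0.040039785936342005 [0.5606 0.033  0.1974] [-89.7946   0.0225  91.2235]
1386 [0.6275 0.0032] -114.34097182229792 [-0.0564  0.0877] [0.0315 0.0373 0.0407]
1756 [0.5932 0.034 ] 1.2625750784063623 [-0.048   0.0548] [0.0335 0.0378 0.0396]
key x yaw -178.73742492159366 origin [0.5875 0.0023]
chuck_key 0.82 [320.8, 231.8] [0.6043 0.0333 0.022 ] [0.4929 0.0318 0.3223]
key_bay 0.92 [320.0, 234.6] [0.6072 0.0325 0.022 ] [0.601  0.0325 0.0384]
key_bay 0.74 [638.6, 96.2] [0.4638 0.3306 0.022 ] [0.4635 0.334  0.0186]
lever_paddle 0.91 [438.1, 91.4] [0.4732 0.1178 0.073 ] [0.4732 0.1177 0.0731]
tray_front 0.73 [229.3, 118.9] [ 0.4963 -0.0325  0.092 ] [ 0.4976 -0.0579  0.0013]
tray_front 0.68 [324.3, 232.1] [0.5785 0.0356 0.092 ] [0.5986 0.0365 0.038 ]
paddle 3301 [[0.4522 0.0965 0.0721]
 [0.4728 0.1153 0.074 ]
 [0.4943 0.1347 0.0756]]
panel 7943 [[ 0.4963 -0.1988  0.0916]
 [ 0.5038 -0.0231  0.093 ]
 [ 0.5116  0.1361  0.0944]]
```

View pics/w5.png

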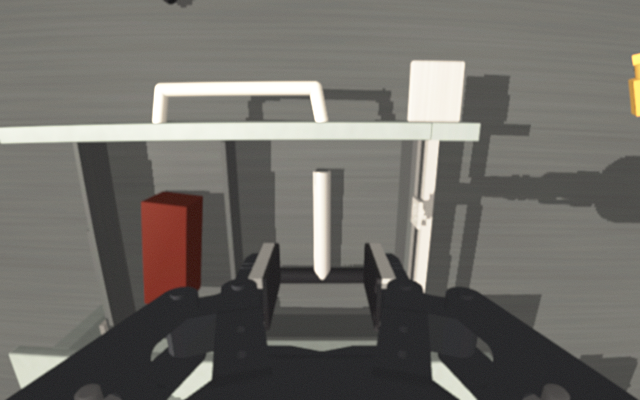

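```bash
python3 -c "
from h import *
plan([.478,.1155,.125],91.2,7,8)"
```

```text
[[[1.2, 1.05, 1.2], np.float64(-0.0)], [[1.2, 1.05, 1.2], np.float64(-0.0)], [[1.2, 1.05, 1.2], np.float64(-0.0)], [[1.2, 1.05, 1.2], np.float64(-0.0)], [[1.2, 1.05, 1.2], np.float64(-0.0)], [[1.2, 1.05, 1.2], np.float64(-0.0)], [[1.2, 1.05, 1.2], np.float64(-0.0)], [[0, 0, 0], 0]]
```

Emit:
{"api": "drive_tool", "payload": {
  "increments": [
    [[1.2,1,1.2],0],
    [[1.2,1,1.2],0],
    [[1.2,1,1.2],0],
    [[1.2,1,1.2],0],
    [[1.2,1,1.2],0],
    [[1.2,1,1.2],0],
    [[1.2,1.3,1.2],0],
    [[0,0,0],0]
  ],
  "hand": 0
}}

```text
clock: 13.3
ee_pos: [0.4756, 0.1165, 0.1243]
ee_rot: [-89.8, 0.0, 91.4]
force: [0.5, -0.2, -0.6]
grip_width: -0.0001
```

Emit:
{"api": "drive_tool", "payload": {
  "increments": [
    [[0,1,0],0],
    [[0,1,0],0],
    [[0,0.7,0],0],
    [[0,0.2,0],0],
    [[0,0.2,0],0],
    [[0,0.2,0],0],
    [[0,0,0],0],
    [[0,0,0],0]
  ]
}}

```text
clock: 14.3
ee_pos: [0.4776, 0.1154, 0.0924]
ee_rot: [-90.0, -0.0, 91.2]
force: [0.1, 0.2, 0.0]
grip_width: 0.0001
```

Emit:
{"api": "drive_tool", "payload": {
  "increments": [
    [[0,0.2,0],0],
    [[0,0.3,0],0],
    [[0,0.3,0],0],
    [[0,0.3,0],0],
    [[0,0.2,0],0],
    [[0,0.1,0],0],
    [[0,0,0],0],
    [[0,0,0],0]
  ]
}}

```text
clock: 15.3
ee_pos: [0.4798, 0.1156, 0.0803]
ee_rot: [-90.3, -0.1, 91.2]
force: [-1.5, -1.6, 22.7]
grip_width: -0.0002
```

```bash
python3 - <<'E'
from h import *
np.set_printoptions(precision=4,suppress=True)
s,T=pose(); p=shot('side'); save(p,'d6.png'); print(s['clock'],s['force'],s['ee_pos'])
i=p['pixels'][150:310,180:420,::-1]; cv2.imwrite('pics/d6c.png',cv2.resize(i,None,fx=3,fy=3,interpolation=cv2.INTER_CUBIC))
E
```

```text
15.3 [-1.4673 -1.5974 22.7268] [0.4798 0.1156 0.0803]
```

View pics/d6c.png

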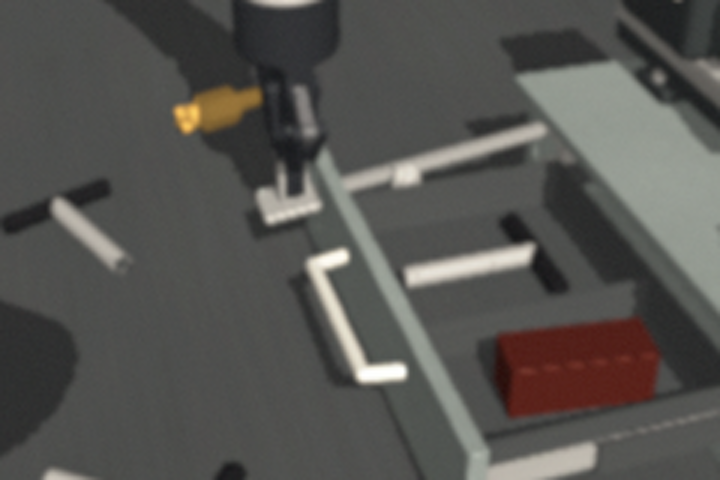

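Emit:
{"api": "drive_tool", "payload": {
  "increments": [
    [[0,-0.2,0],0],
    [[0,0,-0.3],0],
    [[0,0,-0.4],0],
    [[0,0,-0.5],0],
    [[0,0,-0.7],0],
    [[0,0,-0.9],0],
    [[0,0,-1],0],
    [[0,0,-1],0]
  ]
}}

```text
clock: 16.35
ee_pos: [0.5255, 0.1165, 0.0809]
ee_rot: [-90.0, 0.0, 91.2]
force: [-2.8, 0.5, 11.3]
grip_width: -0.0004
```

Emit:
{"api": "drive_tool", "payload": {
  "increments": [
    [[0,0,-1],0],
    [[0,0,-1],0],
    [[0,0,-1],0],
    [[0,0,-1],0],
    [[0,0,-1],0],
    [[0,0,-1],0],
    [[0,0,-1],0],
    [[0,0,-1],0]
  ]
}}

```text
clock: 17.35
ee_pos: [0.6056, 0.1182, 0.081]
ee_rot: [-90.0, 0.0, 91.2]
force: [-2.6, -0.1, 9.0]
grip_width: -0.0002
```

Emit:
{"api": "drive_tool", "payload": {
  "increments": [
    [[0,0,-1],0],
    [[0,0,-1],0],
    [[0,0,-1],0],
    [[0,0,-0.8],0],
    [[0,0,-0.6],0],
    [[0,0,-0.5],0],
    [[0,0,-0.4],0],
    [[0,0,-0.2],0]
  ]
}}

```text
clock: 18.35
ee_pos: [0.6571, 0.1193, 0.0808]
ee_rot: [-89.5, 0.0, 91.2]
force: [-8.7, -0.3, 15.2]
grip_width: 0.0003
```

Emit:
{"api": "drive_tool", "payload": {
  "increments": [
    [[0,0,-0.2],0],
    [[0,0,-0.2],0],
    [[0,0,-0.1],0],
    [[0,0,0],0],
    [[0,0,0],0],
    [[0,0,0],0],
    [[0,0,0],0],
    [[0,0,0],0]
  ]
}}

```text
clock: 19.35
ee_pos: [0.6575, 0.1194, 0.0806]
ee_rot: [-89.0, 0.1, 91.2]
force: [-14.8, -0.5, 19.8]
grip_width: 0.0001
```

```bash
cat > tray.py <<'E'
from h import *
def tray():
    np.set_printoptions(precision=4,suppress=True)
    s,T=pose(); print(s['clock'],s['force'],s['ee_pos'])
    c=np.array([.6885,-.0285]); a=np.radians(1.2); R=np.array([[np.cos(a),-np.sin(a)],[np.sin(a),np.cos(a)]])
    for n in ['scene','side']:
        p=shot(n); save(p,n+'_t%.0f.png'%(s['clock']*100))
        v,u=np.mgrid[0:400,0:640]; X=by_depth(p,np.c_[u.ravel(),v.ravel()]); S=np.c_[(X[:,:2]-c)@R,X[:,2]]
        m=(abs(S[:,2]-.092)<.006)&(S[:,0]<.02)&(S[:,0]>-.23)&(S[:,1]<.09)&(S[:,1]>-.12); print(n,'panel top',m.sum(),np.percentile(S[m],[1,50,99],axis=0)[:,0] if m.any() else '')
        m=(abs(S[:,2]-.070)<.016)&(S[:,0]<-.018)&(S[:,0]>-.06)&(abs(S[:,1]-.147)<.018); print('paddle z',m.sum(),np.percentile(S[m][:,2],[10,50,90]) if m.any() else '')
E
python3 -c "
from tray import *
tray()"
```

```text
19.35 [-14.7962  -0.506   19.8499] [0.6575 0.1194 0.0806]
scene panel top 163 [-0.0129 -0.0088 -0.0042]
paddle z 81 [0.0569 0.0604 0.0835]
side panel top 528 [-0.0133 -0.0081  0.0014]
paddle z 189 [0.0588 0.0624 0.0812]
```

Emit:
{"api": "drive_tool", "payload": {
  "increments": [
    [[0,-0.3,0.2],0],
    [[0,-0.3,0],0],
    [[0,-0.3,0],0],
    [[0,-0.5,0],0],
    [[0,-1,0],0],
    [[0,-2,0],0],
    [[0,-3,1],0],
    [[0,-3,1],0]
  ]
}}

```text
clock: 20.45
ee_pos: [0.6452, 0.1189, 0.187]
ee_rot: [-90.3, -0.0, 91.2]
force: [-0.5, 0.1, -0.3]
grip_width: -0.0
```

Emit:
{"api": "drive_tool", "payload": {
  "increments": [
    [[3,-2,2],0],
    [[4,-1,3],0],
    [[4,0,3],0],
    [[4,0,3],0],
    [[4,0,2],0],
    [[3,0,0],0],
    [[0,0,0],0],
    [[0,0,0],0]
  ]
}}

```text
clock: 21.45
ee_pos: [0.5101, 0.3354, 0.2153]
ee_rot: [-90.1, -0.0, 91.1]
force: [0.3, -0.3, 0.1]
grip_width: 0.0
```

```bash
python3 - <<'E'
from tray import *
tray()
p=shot('scene'); save(p,'s8.png')
q=shot('side')
a=cv2.resize(p['pixels'][110:330,120:400,::-1],(560,440)); b=cv2.resize(q['pixels'][150:330,240:580,::-1],(800,424))[:,:]
cv2.imwrite('pics/f1.png',cv2.resize(b,None,fx=1,fy=1)); cv2.imwrite('pics/f2.png',a)
E
```

```text
21.45 [ 0.326  -0.2893  0.1183] [0.5101 0.3354 0.2153]
scene panel top 164 [-0.0122 -0.0088 -0.0044]
paddle z 179 [0.0703 0.0725 0.0743]
side panel top 531 [-0.0131 -0.0081  0.0012]
paddle z 151 [0.0723 0.0748 0.0759]
```

View pics/f1.png

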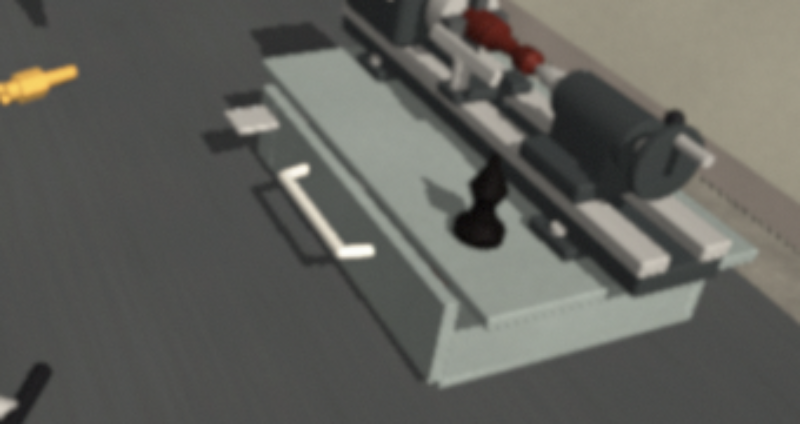

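View pics/f2.png

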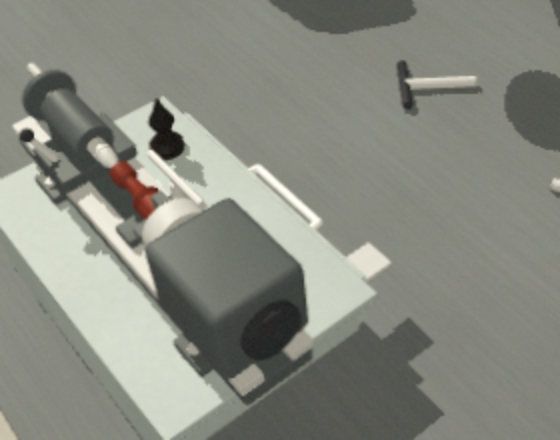

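Both pictures show the tray shut against the stand. The paddle is level at about 73 mm, so the lever is up, and the finial and drive centre are in place. The arm touches nothing, so I am handing in.

```bash
python3 -c "
from h import *
print(bot.hand_in())"
```

```text
the job is handed in; nothing more can be done
None
```

The chuck key is lying flat in the large bay, the tray is home with its lever back up, and the job is handed in at about 21.5 s of the 54 s allowed. I took the key farthest to the robot's left, then pressed the release lever to its stop and pushed the tray in at about 8 cm/s.

**Key:** after I let go, its shank top was about 16 mm above the bay floor, and the network placed its origin within a few millimetres of the bay centre. My own key-origin fit at that point was thrown off by the dark tray walls, so I ignored it and went by the shank fit, the network and the picture.

**Tray and lever:** the last depth readings put the panel's outer face about 12–13 mm in front of the stand, where home is 12 mm. The paddle top read 72.5–75 mm, and 73 mm is fully up.

**Other things:** the finial and drive centre looked undisturbed in the last pictures.

**Not checked:** once the tray was shut, I could not see the key or the pawn blank inside it. Both were lying properly just before the push.

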